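# Find the sound gap of a plate rack with a feeler gauge

### The job

One of the four gaps in the white plate rack still has good spring shoes inside; the others are worn loose or seized. Take the feeler gauge from its stand, slide its blade down into the gaps until you find the one where it goes in against a steady light drag, and leave the gauge there, pushed fully home and upright, to mark that gap. Leave the bottle, beaker and spatula where they are.

Things in the scene. Friction and masses are not known exactly. Their poses are not given: they have to be found in the camera images.
- gauge_grip (a point): centre of the feeler gauge's upright grey handle (26 mm in x, 14 mm in y, 60 mm tall). Below it a steel collar 36 x 26 x 5 mm (underside 38 mm below this point), then the steel blade, 30 mm wide in x, 6 mm thick in y, 50 mm long, rounded tip 88 mm below this point. z up. 0.12 to 0.2 kg. It starts upright, blade hanging loosely in the stand, collar on the stand's top; lift it straight out
- stand: fixed aluminium gauge stand, 60 x 49 mm, 62 mm high on a 90 x 75 mm foot, with a slot along its x that holds the gauge loosely; origin at the centre of its underside
- rack: fixed white plate rack, 66 mm (x) by 230 mm (y), 75 mm high; foot 90 x 250 mm; origin at the centre of its underside, z up. Four gaps in its top run along x. Inside each, out of sight, sit two shoes about 23 mm below the top: in one gap sprung (sound), in one seized, in two worn away; which is which changes every time and is hidden by black dust lips 5 mm below the top, which do not resist the blade
- gap_1 (a point): centre of a gap's mouth, at the rack's top face; x along the gap, y across, z up. Gaps are 45 mm apart, 48 mm long, 10 mm wide (mouth bevelled to 16), 58 mm deep. The first gap, at the rack's -y end. In the sound gap, from about 24 mm deep, the blade pushes the shoes apart and slides on to its full 50 mm against a steady drag of 6 to 13 N (more as the shoes part); they hold it when let go
- gap_2 (a point): centre of a gap's mouth, at the rack's top face; x along the gap, y across, z up. Gaps are 45 mm apart, 48 mm long, 10 mm wide (mouth bevelled to 16), 58 mm deep. The second gap. In the seized gap the blade stops dead about 23 mm deep
- gap_3 (a point): centre of a gap's mouth, at the rack's top face; x along the gap, y across, z up. Gaps are 45 mm apart, 48 mm long, 10 mm wide (mouth bevelled to 16), 58 mm deep. The third gap. In a worn gap the blade slides the full 50 mm with no drag. Drag is felt while the blade moves (over 10 mm or so at 30 mm/s or more) and fades when it stops
- gap_4 (a point): centre of a gap's mouth, at the rack's top face; x along the gap, y across, z up. Gaps are 45 mm apart, 48 mm long, 10 mm wide (mouth bevelled to 16), 58 mm deep. The fourth gap, at the rack's +y end. With the blade fully home the gauge's collar rests on the rack's top
- reagent: amber glass bottle with white cap, 70 mm diameter, 150 mm high, beyond the rack, not to be moved; origin at the centre of its underside
- beaker: empty glass beaker, 70 mm diameter, 90 mm high, not to be moved; origin at the centre of its underside
- spatula: steel laboratory spatula with a black middle, 185 mm long lying on the bench left of the rack, not to be moved; origin at its middle, x along it
Things that resemble listed ones, but are neither listed nor needed, are in the scene too. There is more than one size of the part that bears gauge_grip; the job needs the smallest.

How it is judged:
By the outcome, as a careful person would: the job done as asked, in the order asked, and still so for the second after the job is handed in, with the robot touching nothing.
It also fails if it takes over 48 s, if anything falls off the work surface, if the arm or the gripper's body presses on something with over 40 N, if the wrist force passes 120 N, or if a joint passes its speed limit or range.

### The arm

A 6-joint arm with a two-finger parallel gripper is mounted at the origin on the work surface. World frame = base frame: x ahead of the robot, y to its left, z up, the work surface at z = 0. Lengths are in m, angles in rad, forces in N, time in s.
With the tool pointing down it reaches from about 0.35 to 0.975 m from the base axis. Payload 4.9 kg.
Tool frame: the origin (TCP) lies midway between the tips of the shut fingers; the grasp point (between the pads) lies 19 mm behind it; z points along the fingers, y is the direction in which the jaws open and shut (so a half turn about z gives the same grasp; the last joint's range is limited). The gripper opens to 85 mm and grips with 20 to 120 N. Pads are 22 mm wide; open, the fingers measure 114 mm over their backs; the gripper's body (76 mm by 85 mm) begins 54 mm behind the grasp point. The pads swing forward as they close: fully open they stand 13 mm farther back than shut.
Start: joints at [1.056, 0.053, 1.613, -0, 1.476, -0.119], TCP at [0.241, 0.577, 0.231] pointing down, gripper open.
Joint ranges: [-3.01, 3.01], [-1.01, 2.22], [0.06, 2.58], [-1.02, 4.17], [0.09, 2.62], [-3.14, 3.14]. Speed limits (rad/s): [2.57, 2.57, 3.14, 3.14, 3.14, 3.14].

### API

Orientations are given as a unit quaternion [w, x, y, z].
In Python, from plant import state, grab_frame, camera_params, job_done, boxes_of gives the robot as it stands.
- The arm moves only by the tool step_arm, never from a script. Its argument "steps" is a list of rows, each a list of 4 numbers: the shift along the tool's x, y, z in mm, then the turn about the tool's z in degrees. A call has 1 to 8 rows; each row shifts and turns the pose as measured when the row begins, along the tool's axes as they then stand; what a row does not reach is not made up. A row lasts 1/10 s, in which the tool goes at most 50 mm and 8.59 degrees, less where a joint would pass 70% of its speed; a pose out of reach is approached as far as the arm can. A call is refused whole if a number of a shift passes 50 or a number of a turn 8.59, either way. A call with a gripper value outside its range is refused whole. "claw" is the opening in per cent of the stroke, from 0 (shut) to 100 (fully open), set as the call begins (left out, the last holds). The fingers move at their own pace and stop on an object; the grip force is fixed at half the most. Time passes only in rows, so rows that do not move let the fingers close. It gives the time, the measured TCP pose, the force and the opening at its end, in the units of the state.
- state(): the state, without advancing time (a new reading comes with each control period).
- grab_frame(name): name is "side" or "top"; returns (picture, depth): 420x560x3 uint8, red, green, blue; 420x560 float32, m along the optical axis (not along the pixel's ray), 0 where there is no reading.
- camera_params(name): a dict with "mtx" (3x3 intrinsics, pixels), "extrinsics" (4x4, takes a point from camera to world coordinates). Camera axes: x right, y down, z forward; pixel columns grow to the right and rows downward; lengths in m; the calibration is good to about 2 mm. A picture is of the moment at which its call begins. camera_params takes no time and is no camera call.
- job_done(): hands the job in, once; it reports no verdict.
Trained networks look in the newest picture that a camera, given by its name, has taken for a name from the list of things; names that differ only in an ending like _2 or _b are one class to them, and where a whole thing is asked for, a point or a joint stands for the part that bears it (a point fixed in the world has none). Each returns a list of dicts, best first, with "p" (0 to 1); they miss things now and then, are a little off and sometimes report something else, mostly with a low value. They report only what shows in the picture. A call takes as long as a camera call. They do not tell look-alikes from the thing itself.
- boxes_of(camera, label): "box" ([left, top, width, height] in pixels, round what is visible of it).
The state is a dict: "time": time; "joint_pos": joint angles; "joint_vel": joint speeds; "joint_efforts": joint torques, N m; "tool_pos": TCP position; "tool_rot": TCP orientation; "contact_force": force on the tool from outside, world axes, zero at the start; "ft_torque": the same for the moment, N m; "gripper_width": opening from 0.0 (shut) to 1.0 (fully open).
Only numpy, scipy, OpenCV 4.12 (cv2) and the standard library are available. Lean on these libraries where they do the work, as an engineer would, in place of code of your own. Each camera call takes 0.05 s, during which the arm holds its last target. There are 200 camera calls.

## Working session

There is one attempt and no reset: what is moved stays moved. The work goes in short steps, Python scripts to look and compute and a tool call to move; the robot and the scene stay as the last step left them, time stands still between calls to the robot, and variables do not carry over. Pictures are saved under pics/ and viewed, about 8 in all and at most 12, crops included, and the job is handed in when it is done.

Besides the shell and the picture viewer there is one more tool, called by a JSON object that holds its "op" and its "data". step_arm: Moves the arm, as the interface text tells. Its arguments: {"type":"object","properties":{"steps":{"type":"array"},"claw":{"type":"number"}},"required":["steps"]}

```bash
mkdir -p pics; ls; cat > h.py <<'E'
import numpy as np,cv2
from plant import state,grab_frame,camera_params,job_done,boxes_of
def save(n,im,box=None,s=1):
    if box: l,t,w,h=box; im=im[t:t+h,l:l+w]
    im=cv2.resize(im,None,fx=s,fy=s,interpolation=cv2.INTER_CUBIC)
    cv2.imwrite(f'pics/{n}.png',im[:,:,::-1])
def cloud(n,d):
    c=camera_params(n);K=np.array(c['mtx']);T=np.array(c['extrinsics'])
    v,u=np.mgrid[:d.shape[0],:d.shape[1]]
    P=np.stack([(u-K[0,2])/K[0,0]*d,(v-K[1,2])/K[1,1]*d,d],-1)
    W=P@T[:3,:3].T+T[:3,3]; W[d==0]=np.nan
    return W
E
python3 - <<'E'
from h import *
out=[]
for n in('top','side'):
    im,d=grab_frame(n);out.append(im);np.savez(f'{n}0.npz',im=im,d=d)
    for l in('gauge_grip','stand','rack','reagent','beaker','spatula'):
        W=cloud(n,d)
        for b in boxes_of(n,l)[:5]:
            x,y,w,h=[int(q) for q in b['box']]
            print(n,l,round(b['p'],2),x,y,w,h,np.round(np.nanmedian(W[y+h//3:y+2*h//3+1,x+w//3:x+2*w//3+1],axis=(0,1)),3))
    T=np.array(camera_params(n)['extrinsics']);print(T.round(2).tolist())
save('top',out[0],s=1.4);save('side',out[1],s=1.4);print(state())
E
```

```text
pics
top gauge_grip 0.63 425 269 29 27 [ 0.425 -0.314  0.125]
top gauge_grip 0.62 389 271 19 21 [ 0.427 -0.211  0.16 ]
top gauge_grip 0.49 407 227 18 16 [ 0.536 -0.266  0.108]
top stand 0.98 392 220 34 33 [ 0.532 -0.259  0.063]
top rack 0.68 247 182 98 58 [0.594 0.022 0.073]
top reagent 0.59 303 138 30 33 [ 0.725 -0.032  0.118]
top reagent 0.23 247 185 98 59 [0.585 0.021 0.073]
top beaker 0.88 384 143 34 33 [ 0.736 -0.254  0.007]
top spatula 0.54 139 207 60 43 [0.55  0.348 0.002]
[[0.01, -1.0, 0.1, 0.49], [-1.0, -0.01, 0.01, 0.04], [-0.01, -0.1, -1.0, 1.3], [0.0, 0.0, 0.0, 1.0]]
side gauge_grip 0.58 257 276 26 51 [ 0.409 -0.23   0.107]
side gauge_grip 0.57 279 307 29 55 [ 0.403 -0.336  0.124]
side gauge_grip 0.56 317 283 17 27 [ 0.525 -0.278  0.1  ]
side gauge_grip 0.25 255 193 51 78 [ 0.562 -0.025  0.075]
side stand 0.64 305 294 43 47 [ 0.521 -0.297  0.052]
side rack 0.77 255 189 50 83 [ 0.563 -0.017  0.075]
side reagent 0.73 322 187 23 47 [ 0.718 -0.048  0.1  ]
side reagent 0.52 316 281 20 30 [ 0.526 -0.279  0.101]
side beaker 0.86 364 251 30 42 [ 0.698 -0.268  0.065]
side spatula 
[... 165 characters left out ...]
t_pos': array([ 1.05598890e+00,  5.26702926e-02,  1.61289659e+00, -2.99948950e-05,
        1.47601806e+00, -1.18989909e-01]), 'joint_vel': array([-2.39775407e-04,  4.48780256e-04, -4.74706935e-05,  8.06604141e-04,
        2.74736143e-04, -3.46806468e-04]), 'joint_efforts': array([-3.36398789e-04, -3.93550766e+01, -3.70371079e+01, -7.57658495e-05,
        3.93499440e-04, -8.53394624e-06]), 'tool_pos': array([0.24096673, 0.57665513, 0.23132405]), 'tool_rot': array([ 1.53887453e-05,  1.96617950e-01,  9.80480179e-01, -9.87282969e-07]), 'contact_force': array([-0.1008995 , -0.02776006,  0.99789922]), 'ft_torque': array([-0.02739199,  0.03938052,  0.00405144]), 'gripper_width': 0.9995700390658394}
```

View pics/top.png

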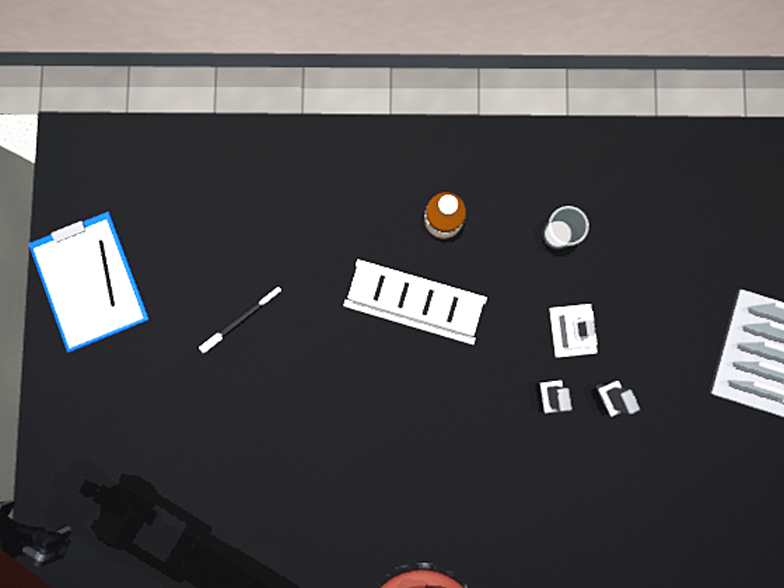

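View pics/side.png

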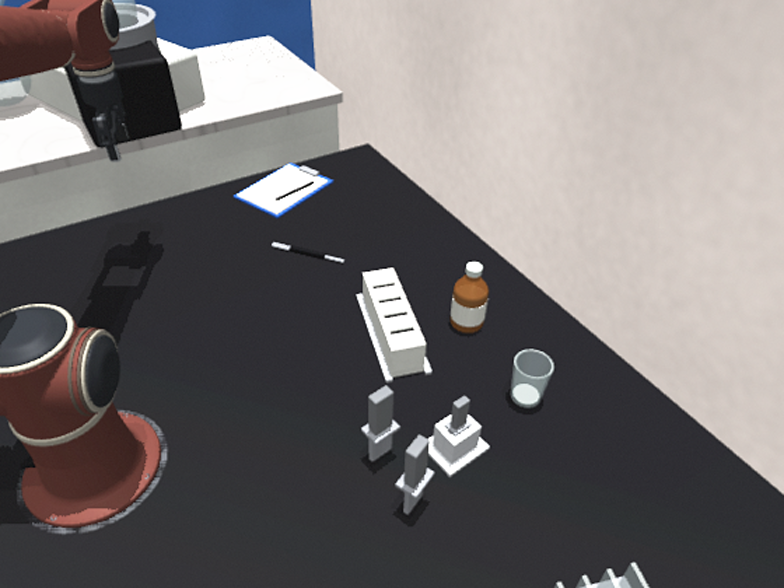

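The top picture shows the rack at about (415,300), the stand with a gauge at (575,330), and two larger gauges standing free at (555,397) and (618,398). In the side view these are at (460,430), (380,425) and (417,475).
Candidates for gauge_grip in side-view pixels: (460,412) in the stand with a short handle, (380,410) larger and free-standing, (417,455) larger and free-standing. I choose the one in the stand and will check it in a close crop.

```bash
cat > m.py <<'E'
from h import *
R={}
for n in('top','side'):
    z=np.load(f'{n}0.npz');im,d=z['im'],z['d'];W=cloud(n,d);g=im.astype(int).sum(-1)
    def rep(s,m,hull=True):
        m=cv2.morphologyEx(m.astype(np.uint8),cv2.MORPH_OPEN,np.ones((2,2))) if hull else m.astype(np.uint8)
        k,lab,st,_=cv2.connectedComponentsWithStats(m)
        if k<2: print(n,s,'none');return
        i=1+np.argmax(st[1:,4]);P=W[lab==i]
        (c,sz,a)=cv2.minAreaRect((P[:,:2]*1000).astype(np.float32))
        print(n,s,'cnt',st[i,4],'mean',P.mean(0).round(4),'rect',np.round(c,1),np.round(sz,1),round(a,1))
    X,Y,Z=W[...,0],W[...,1],W[...,2]
    with np.errstate(all='ignore'):
        rk=(Z>.067)&(Z<.083)&(abs(X-.58)<.12)&(abs(Y-.02)<.16)
        rep('rack top',rk)
        ft=(Z>.003)&(Z<.02)&(abs(X-.58)<.12)&(abs(Y-.02)<.16)&(g>400); rep('rack foot',ft)
        s=(abs(X-.53)<.07)&(abs(Y+.265)<.07)
        rep('stand top',s&(Z>.054)&(Z<.074)); rep('handle top',s&(Z>.123)&(Z<.14),False);rep('handle',s&(Z>.075)&(Z<.14),False)
        rep('foot',s&(Z>.003)&(Z<.02)&(g>400),False)
        sl=(g<250)&(abs(X-.58)<.12)&(abs(Y-.02)<.14)&(Z>.045)&(Z<.09)
        k,lab,st,_=cv2.connectedComponentsWithStats(sl.astype(np.uint8),connectivity=8)
        for i in range(1,k):
            if st[i,4]>20: P=W[lab==i];print(n,'slit',st[i,4],P.mean(0).round(4),st[i,:4])
z=np.load('top0.npz')['im'];y=np.load('side0.npz')['im']
a=cv2.resize(z[200:310,370:470],(400,440),interpolation=2);b=cv2.resize(y[260:370,245:345],(400,440),interpolation=2)
save('crop',np.hstack([a,b]))
E
python3 m.py
```

```text
top rack top cnt 2413 mean [nan nan nan] rect [589.2  13.2] [236.6  71. ] 74.1
top rack foot cnt 440 mean [nan nan nan] rect [550.8  25. ] [248.8  12.4] 73.0
top stand top cnt 364 mean [nan nan nan] rect [ 536.1 -283.5] [61.6 68. ] 8.2
top handle top cnt 65 mean [ 0.5378 -0.2722  0.1264] rect [ 538.1 -272.5] [25.7 14.7] 5.5
top handle cnt 124 mean [ 0.5376 -0.2696  0.1143] rect [ 538.  -272.2] [25.9 15.4] 5.5
top foot cnt 449 mean [ 0.5358 -0.2627  0.0076] rect [ 537.9 -272.6] [91.3 75.8] 6.8
top slit 51 [0.6066 0.0826 0.069 ] [267 197   8  18]
top slit 50 [0.5945 0.0391 0.0701] [285 202   7  18]
top slit 48 [ 0.5804 -0.0036  0.0692] [302 207   7  18]
top slit 49 [ 0.5693 -0.0473  0.0688] [320 212   7  18]
side rack top cnt 1452 mean [nan nan nan] rect [611.3  52.8] [318.   65.4] 68.7
side rack foot cnt 473 mean [nan nan nan] rect [587.7  15.4] [248.9  92.5] 75.1
side stand top cnt 394 mean [nan nan nan] rect [ 553.9 -273.1] [96.2 47.3] 6.1
side handle top cnt 66 mean [ 0.5354 -0.2744  0.1267] rect [ 536.5 -273.9] [26.4 14.6] 7.8
side handle cnt 219 mean [ 0.5332 -0.2769  0.1073] rect [ 535.7 -274. ] [27.6 15.3] 6.4
side foot cnt 454 mean [ 0.5241 -0.2911  0.009 ] rect [ 538.1 -272.7] [95.9 76.8] 7.0
```

View pics/crop.png

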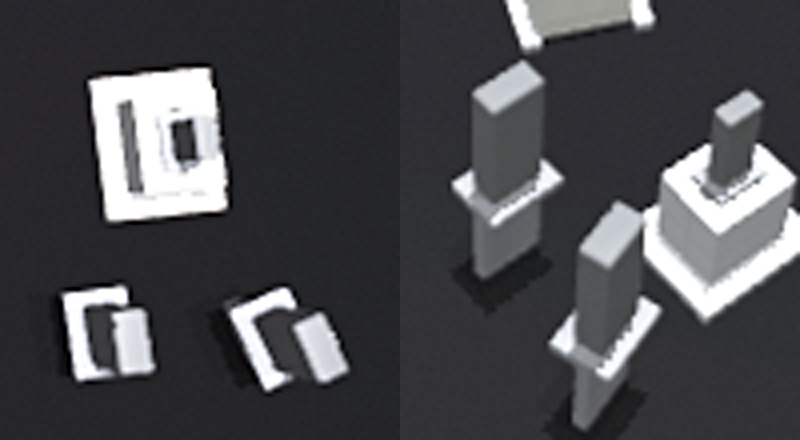

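The crop confirms it: the gauge in the stand has the short, thin handle, measured 26 x 14.7 mm with its top at about 0.128 m. The two free-standing ones are clearly bigger. I'll refine the rack pose and start turning toward the stand.

```bash
cat >> h.py <<'E'
from scipy.spatial.transform import Rotation as Ro
def go(p,yaw):
    """tool-frame shift (mm) & turn (deg) to TCP p with jaw axis along yaw+90"""
    s=state();w,x,y,z=s['tool_rot'];R=Ro.from_quat([x,y,z,w]).as_matrix()
    a=np.degrees(np.arctan2(R[1,1],R[0,1]));t=(yaw+90-a+90)%180-90
    print('t',round(s['time'],2),'tcp',s['tool_pos'].round(4),'F',s['contact_force'].round(1),'w',round(s['gripper_width'],3),'yaw',round(a-90,2),'tilt',R[:,2].round(4),'J',s['joint_pos'].round(2))
    print('shift',(1000*R.T@(np.array(p)-s['tool_pos'])).round(1),'turn',round(-t,2))
G=(.5375,-.273)
E
python3 - <<'E'
from h import *
import scipy.optimize as so
# slit centroids, darkness weighted, on plane z=.070
for n in('top','side'):
    z=np.load(f'{n}0.npz');im,d=z['im'],z['d'];W=cloud(n,d);g=im.astype(float).sum(-1)
    c=camera_params(n);K=np.array(c['mtx']);T=np.array(c['extrinsics'])
    P0=np.array([.588,.018]);C=[]
    for k in(-1.5,-.5,.5,1.5):
        p=np.array([*(P0+k*.045*np.array([.268,.963])),.070]);q=K@(T[:3,:3].T@(p-T[:3,3]));u,v=(q[:2]/q[2])
        r=11 if n=='top' else 9
        vv,uu=np.mgrid[int(v)-r:int(v)+r+1,int(u)-r:int(u)+r+1]
        if n=='top': ok=abs(uu-u)<8
        else: ok=abs(vv-v)<5
        w=np.clip(np.percentile(g[vv,uu],80)-100-g[vv,uu],0,None)*ok
        u2,v2=(w*uu).sum()/w.sum(),(w*vv).sum()/w.sum()
        ray=T[:3,:3]@np.linalg.inv(K)@[u2,v2,1];s=(.070-T[2,3])/ray[2];C.append((T[:3,3]+s*ray)[:2])
    C=np.array(C);k=np.array([-1.5,-.5,.5,1.5])*45;sl=np.polyfit(k,C*1000,1)
    print(n,(C*1000).round(1).tolist(),'centre',sl[1].round(1),'len',np.hypot(*sl[0]).round(3),'yaw',np.degrees(np.arctan2(sl[0][1],sl[0][0])).round(2)-90)
go((*G,.2),6.8)
E
```

```text
top [[569.2, -47.0], [581.5, -3.7], [593.8, 39.6], [606.3, 82.9]] centre [587.7  17.9] len 1.0 yaw -15.959999999999994
side [[570.6, -45.3], [582.6, -1.8], [596.2, 41.4], [607.5, 85.2]] centre [589.2  19.9] len 1.005 yaw -15.980000000000004
t 0.7 tcp [0.241  0.5767 0.2313] F [-0.1 -0.   1. ] w 1.0 yaw -22.68 tilt [ 0. -0. -1.] J [ 1.06  0.05  1.61 -0.    1.48 -0.12]
shift [-601.2 -669.6   31.3] turn -29.48
```

{"op": "step_arm", "data": {"steps": [[0,-50,0,-7.35],[0,-50,0,-7.35],[0,-50,0,-7.35],[0,-50,0,-7.35]], "claw": 100}}

```text
time: 1.1
tool_pos: [0.2013, 0.3829, 0.2269]
tool_rot: [-0.002, -0.071, 0.997, -0.003]
contact_force: [1.5, -0.2, 0.9]
gripper_width: 1.002
```

```bash
python3 -c "
from h import *
go((*G,.2),6.8)"
```

```text
t 1.1 tcp [0.2013 0.3829 0.2269] F [ 1.5 -0.2  0.9] w 1.002 yaw 8.1 tilt [-0.0042 -0.0068 -1.    ] J [ 0.91 -0.43  2.04 -0.    1.54 -0.8 ]
shift [-240.7 -696.5   29.9] turn 1.3
```

{"op": "step_arm", "data": {"steps": [[-40,-28,0,1.3],[-40,-28,0,0],[-40,-28,0,0],[-40,-28,0,0],[-20,-45,0,0],[-10,-49,0,0],[-10,-49,0,0],[-10,-49,0,0]]}}

```text
time: 1.9
tool_pos: [0.4496, 0.1016, 0.2288]
tool_rot: [0.002, -0.064, 0.998, -0.001]
contact_force: [0.7, 0.1, -0.5]
gripper_width: 0.999
```

```bash
python3 -c "
from h import *
go((*G,.2),6.8)"
```

```text
t 1.9 tcp [0.4496 0.1016 0.2288] F [ 0.7  0.1 -0.5] w 0.999 yaw 7.39 tilt [ 0.0038 -0.0011 -1.    ] J [ 0.06 -0.36  1.98 -0.    1.51 -1.64]
shift [ -38.9 -382.7   29.5] turn 0.59
```

{"op": "step_arm", "data": {"steps": [[-5,-50,0,0.6],[-5,-50,0,0],[-5,-50,0,0],[-5,-50,0,0],[-5,-50,0,0],[-5,-50,0,0],[-5,-50,0,0],[-4,-33,0,0]]}}

```text
time: 2.7
tool_pos: [0.5316, -0.2761, 0.2324]
tool_rot: [0.006, -0.057, 0.998, -0.002]
contact_force: [0.5, 0.4, -0.1]
gripper_width: 0.999
```

{"op": "step_arm", "data": {"steps": [[0,0,0,0],[0,0,0,0]]}}

```text
time: 2.9
tool_pos: [0.5315, -0.2804, 0.232]
tool_rot: [0.005, -0.054, 0.999, -0.002]
contact_force: [0.1, 0.2, 0.3]
gripper_width: 1.001
```

```bash
python3 -c "
from h import *
go((*G,.2),6.8)"
```

```text
t 2.9 tcp [ 0.5315 -0.2804  0.232 ] F [0.1 0.2 0.3] w 1.001 yaw 6.2 tilt [ 0.011  -0.0029 -0.9999] J [-0.61 -0.01  1.68  0.    1.47 -2.29]
shift [-6.4  6.8 32. ] turn -0.6
```

```bash
python3 -c "
from h import *
go((*G,.08),6.8)"
```

```text
t 2.9 tcp [ 0.5315 -0.2804  0.232 ] F [0.1 0.2 0.3] w 1.001 yaw 6.2 tilt [ 0.011  -0.0029 -0.9999] J [-0.61 -0.01  1.68  0.    1.47 -2.29]
shift [ -5.2   7.3 152. ] turn -0.6
```

{"op": "step_arm", "data": {"steps": [[-2.5,3.5,20,-0.5],[-2.5,3.5,25,0],[0,0,25,0],[0,0,25,0],[0,0,20,0],[0,0,10,0]]}}

```text
time: 3.5
tool_pos: [0.5393, -0.2661, 0.1077]
tool_rot: [0.009, -0.063, 0.998, -0.003]
contact_force: [-0.4, 0.1, 0.1]
gripper_width: 1.0
```

```bash
python3 -c "
from h import *
go((*G,.08),6.8)"
```

```text
t 3.5 tcp [ 0.5393 -0.2661  0.1077] F [-0.4  0.1  0.1] w 1.0 yaw 7.17 tilt [ 0.018  -0.0055 -0.9998] J [-0.58  0.09  1.79  0.01  1.25 -2.28]
shift [ 3.2 -6.4 27.7] turn 0.37
```

{"op": "step_arm", "data": {"steps": [[1.5,-3,7,0.2],[1.5,-3,7,0.2],[0,0,7,0],[0,0,5,0],[0,0,0,0]]}}

```text
time: 4.0
tool_pos: [0.5381, -0.2714, 0.0814]
tool_rot: [0.01, -0.06, 0.998, -0.004]
contact_force: [-0.1, 0.4, 0.2]
gripper_width: 0.998
```

```bash
python3 -c "
from h import *
go((*G,.08),6.8)"
```

```text
t 4.0 tcp [ 0.5381 -0.2714  0.0814] F [-0.1  0.4  0.2] w 0.998 yaw 6.88 tilt [ 0.0195 -0.0063 -0.9998] J [-0.59  0.12  1.8   0.01  1.2  -2.29]
shift [ 0.8 -1.5  1.4] turn 0.08
```

{"op": "step_arm", "data": {"steps": [[0.8,-1.5,0.8,0],[0,0,0,0],[0,0,0,0],[0,0,0,0],[0,0,0,0],[0,0,0,0],[0,0,0,0],[0,0,0,0]], "claw": 0}}

```text
time: 4.8
tool_pos: [0.5387, -0.2743, 0.0827]
tool_rot: [0.011, -0.06, 0.998, -0.005]
contact_force: [-0.9, 0.2, -0.7]
gripper_width: 0.154
```

```bash
python3 -c "
from h import *
go((*G,.2),6.8)"
```

```text
t 4.8 tcp [ 0.5387 -0.2743  0.0827] F [-0.9  0.2 -0.7] w 0.154 yaw 6.85 tilt [ 0.0226 -0.0085 -0.9997] J [-0.6   0.12  1.8   0.01  1.2  -2.29]
shift [-1.500e+00  1.000e-01 -1.174e+02] turn 0.05
```

```bash
python3 -c "
from h import *
s=state();p=s['tool_pos'].copy();p[2]=.165;go(p,6.85)"
```

```text
t 4.8 tcp [ 0.5387 -0.2743  0.0827] F [-0.9  0.2 -0.7] w 0.154 yaw 6.85 tilt [ 0.0226 -0.0085 -0.9997] J [-0.6   0.12  1.8   0.01  1.2  -2.29]
shift [ -1.8  -0.9 -82.3] turn 0.0
```

{"op": "step_arm", "data": {"steps": [[0.2,0,-10,0],[0.2,0,-10,0],[0.2,0,-12,0],[0.2,0,-14,0],[0.2,0,-14,0],[0.2,0,-14,0],[0.2,0,-14,0]]}}

```text
time: 5.5
tool_pos: [0.534, -0.2728, 0.1764]
tool_rot: [0.01, -0.06, 0.998, -0.004]
contact_force: [-0.4, 0.4, -0.8]
gripper_width: 0.156
```

```bash
cat >> h.py <<'E'
def gap(k,z,yaw=-16,c=(.5879,.018)):
    p=np.array(c)+(k-2.5)*.045*np.array([np.sin(np.radians(-yaw)),np.cos(np.radians(yaw))])
    go((*p,z),yaw)
E
python3 -c "
from h import *
gap(1,.18)"
```

```text
t 5.5 tcp [ 0.534  -0.2728  0.1764] F [-0.4  0.4 -0.8] w 0.156 yaw 6.86 tilt [ 0.02   -0.0066 -0.9998] J [-0.6   0.02  1.74  0.01  1.36 -2.29]
shift [-62.1 220.1  -4.4] turn 22.86
```

{"op": "step_arm", "data": {"steps": [[-6,25,-2,3.8],[-8,28,0,3.8],[-8,28,0,3.8],[-8,28,0,3.8],[-8,28,0,3.8],[-8,28,0,3.8],[0,15,0,0],[0,0,0,0]]}}

```text
time: 6.3
tool_pos: [0.5981, -0.0934, 0.1924]
tool_rot: [0.017, 0.148, 0.989, -0.004]
contact_force: [-0.3, -0.5, -2.1]
gripper_width: 0.158
```

```bash
python3 -c "
from h import *
gap(1,.18)"
```

```text
t 6.3 tcp [ 0.5981 -0.0934  0.1924] F [-0.3 -0.5 -2.1] w 0.158 yaw -17.06 tilt [ 0.0331 -0.0125 -0.9994] J [-0.28  0.01  1.72 -0.    1.37 -1.55]
shift [41.6 36.1 10.9] turn -1.06
```

```bash
cat >> h.py <<'E'
z0=np.array([.0226,-.0085,-.9997]);z0/=np.linalg.norm(z0)
y0=np.array([np.cos(np.radians(96.85)),np.sin(np.radians(96.85)),0]);y0-=z0*(y0@z0);y0/=np.linalg.norm(y0)
R0=np.stack([np.cross(y0,z0),y0,z0],1);T0=np.array([.5387,-.2743,.0827])
GR=R0.T@(np.array([.538,-.2741,.100])-T0); UP=R0.T@[0,0,1]
def tip(k,z,yaw=-16,c=(.5879,.018)):
    """shift to put blade tip over/in gap k at height z; reports depth, tilt along gauge x,y"""
    s=state();w,x,y,zz=s['tool_rot'];R=Ro.from_quat([x,y,zz,w]).as_matrix()
    g=s['tool_pos']+R@GR;u=R@UP;tp=g-.088*u
    ex=np.array([np.cos(np.radians(yaw)),np.sin(np.radians(yaw)),0]);ey=np.array([-ex[1],ex[0],0])
    p=np.array([*c,0])+(k-2.5)*.045*ey;p[2]=z
    a=np.degrees(np.arctan2(R[1,1],R[0,1]));a=(a+180)%180-90
    print('t',round(s['time'],2),'F',s['contact_force'].round(1),'M',s['ft_torque'].round(2),'w',round(s['gripper_width'],3),'tcp',s['tool_pos'].round(4))
    print('depth mm',round(75-1000*tp[2],1),'tip-gap along,across',round(1000*(tp-p)@ex,1),round(1000*(tp-p)@ey,1),'lean deg x,y',np.degrees([u@ex,u@ey]).round(2),'yawerr',round(a-yaw,2))
    print('shift',(1000*R.T@(p-tp)).round(1),'turn',round(a-yaw,2))
E
python3 -c "
from h import *
tip(1,.085)"
```

```text
t 6.3 F [-0.3 -0.5 -2.1] M [0.   0.02 0.04] w 0.158 tcp [ 0.5981 -0.0934  0.1924]
depth mm -46.7 tip-gap along,across 40.9 -35.9 lean deg x,y [-0.8  -0.49] yawerr -1.06
shift [42.8 35.2 35.2] turn -1.06
```

{"op": "step_arm", "data": {"steps": [[14,12,5,-0.5],[14,11,5,-0.5],[13,10,5,0],[0,0,5,0],[0,0,5,0],[0,0,0,0]]}}

```text
time: 6.9
tool_pos: [0.5674, -0.052, 0.1671]
tool_rot: [0.019, 0.14, 0.99, -0.005]
contact_force: [0.5, -0.5, -1.8]
gripper_width: 0.159
```

```bash
python3 -c "
from h import *
tip(1,.080)"
```

```text
t 6.9 F [ 0.5 -0.5 -1.8] M [-0.04  0.01  0.01] w 0.159 tcp [ 0.5674 -0.052   0.1671]
depth mm -21.4 tip-gap along,across 0.2 -4.7 lean deg x,y [-0.97 -0.33] yawerr -0.07
shift [ 0.8  4.8 16.4] turn -0.07
```

{"op": "step_arm", "data": {"steps": [[0,2.4,5,0],[0,2.4,5,0],[0,0,5,0],[0,0,0,0],[0,0,0,0]]}}

```text
time: 7.4
tool_pos: [0.5704, -0.0491, 0.1509]
tool_rot: [0.019, 0.141, 0.99, -0.006]
contact_force: [0.3, 0.5, -1.1]
gripper_width: 0.156
```

```bash
python3 -c "
from h import *
im,d=grab_frame('side');a=cv2.resize(im[150:290,220:340],(480,560),interpolation=2)
im,d=grab_frame('top');b=cv2.resize(im[150:270,240:360],(320,320),interpolation=2)
save('g1',a)
tip(1,.050)"
```

```text
t 7.5 F [ 0.7  0.4 -1.3] M [ 0.01 -0.   -0.  ] w 0.154 tcp [ 0.5703 -0.049   0.151 ]
depth mm -5.3 tip-gap along,across 2.1 -1.1 lean deg x,y [-1.  -0.3] yawerr -0.19
shift [ 3.3  1.3 30.2] turn -0.19
```

View pics/g1.png

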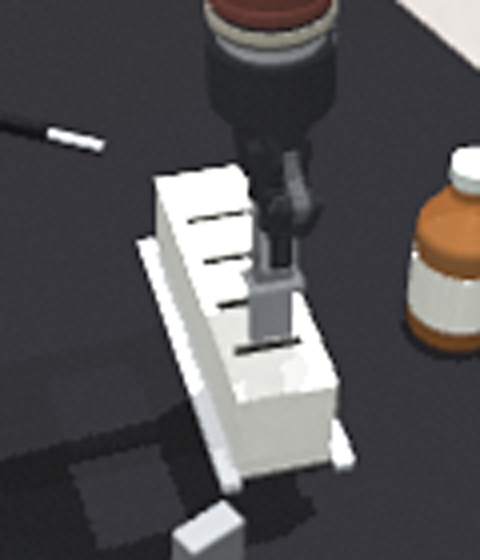

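The picture shows the small gauge held upright with its blade just above gap 1, near (268,345). Lowering it to just short of the shoes.

{"op": "step_arm", "data": {"steps": [[1,1,4,0],[1,0.3,4,0],[0,0,4,0],[0,0,4,0],[0,0,3,0]]}}

```text
time: 8.0
tool_pos: [0.5699, -0.0475, 0.1314]
tool_rot: [0.02, 0.141, 0.99, -0.006]
contact_force: [-0.0, -0.5, -0.6]
gripper_width: 0.148
```

```bash
python3 -c "
from h import *
tip(1,.050)"
```

```text
t 8.0 F [-0.  -0.5 -0.6] M [0.01 0.02 0.01] w 0.148 tcp [ 0.5699 -0.0475  0.1314]
depth mm 14.3 tip-gap along,across 1.4 0.2 lean deg x,y [-1.1  -0.31] yawerr -0.19
shift [ 1.8 -0.2 10.7] turn -0.19
```

{"op": "step_arm", "data": {"steps": [[0,0,4,0],[0,0,4,0],[0,0,4,0]]}}

```text
time: 8.3
tool_pos: [0.5716, -0.048, 0.1219]
tool_rot: [0.021, 0.141, 0.99, -0.006]
contact_force: [-6.0, 0.6, 23.9]
gripper_width: 0.153
```

```bash
python3 -c "
from h import *
tip(1,.050)"
```

```text
t 8.3 F [-6.   0.6 23.9] M [-0.07  1.39 -0.03] w 0.153 tcp [ 0.5716 -0.048   0.1219]
depth mm 23.8 tip-gap along,across 3.4 0.2 lean deg x,y [-1.22 -0.31] yawerr -0.18
shift [ 3.4 -0.2  1. ] turn -0.18
```

{"op": "step_arm", "data": {"steps": [[0,0,3,0],[0,0,3,0]]}}

```text
time: 8.5
tool_pos: [0.573, -0.0484, 0.1219]
tool_rot: [0.021, 0.141, 0.99, -0.006]
contact_force: [-6.5, 1.4, 12.1]
gripper_width: 0.154
```

```bash
python3 -c "
from h import *
tip(1,.090)"
```

```text
t 8.5 F [-6.5  1.4 12.1] M [0.23 1.46 0.02] w 0.154 tcp [ 0.573  -0.0484  0.1219]
depth mm 23.8 tip-gap along,across 4.8 0.2 lean deg x,y [-1.25 -0.28] yawerr -0.17
shift [  3.2  -0.5 -38.9] turn -0.17
```

Gap 1 stops dead at about 23 mm, so it's seized. Withdrawing and moving to gap 2.

{"op": "step_arm", "data": {"steps": [[0,0,-8,0],[0,0,-10,0],[0,0,-10,0],[0,0,-6,0],[2,12,0,0],[1,14,0,0],[0,12,0,0],[0,0,0,0]]}}

```text
time: 9.3
tool_pos: [0.5802, -0.0068, 0.1582]
tool_rot: [0.022, 0.141, 0.99, -0.006]
contact_force: [-0.3, -0.6, -1.5]
gripper_width: 0.159
```

```bash
python3 -c "
from h import *
tip(2,.075)"
```

```text
t 9.3 F [-0.3 -0.6 -1.5] M [ 0.01 -0.03  0.02] w 0.159 tcp [ 0.5802 -0.0068  0.1582]
depth mm -12.5 tip-gap along,across 0.5 -2.8 lean deg x,y [-1.34 -0.34] yawerr -0.17
shift [ 1.   2.8 12.4] turn -0.17
```

{"op": "step_arm", "data": {"steps": [[0.5,1.8,2,0],[0.5,1,4,0],[0.2,0,5,0],[0.2,0,5,0],[0.2,0,5,0],[0.2,0,4,0]]}}

```text
time: 9.9
tool_pos: [0.5795, -0.0036, 0.1294]
tool_rot: [0.02, 0.14, 0.99, -0.006]
contact_force: [0.3, -0.4, -1.6]
gripper_width: 0.156
```

```bash
python3 -c "
from h import *
tip(2,.050)"
```

```text
t 9.9 F [ 0.3 -0.4 -1.6] M [-0.04  0.01  0.  ] w 0.156 tcp [ 0.5795 -0.0036  0.1294]
depth mm 16.3 tip-gap along,across -1.3 0.0 lean deg x,y [-1.19 -0.27] yawerr -0.13
shift [-0.9  0.   8.8] turn -0.13
```

{"op": "step_arm", "data": {"steps": [[0,0,4,0],[0,0,4,0],[0,0,4,0],[0,0,4,0]]}}

```text
time: 10.3
tool_pos: [0.58, -0.0044, 0.1117]
tool_rot: [0.02, 0.141, 0.99, -0.006]
contact_force: [-0.8, -0.4, -1.7]
gripper_width: 0.159
```

```bash
python3 -c "
from h import *
tip(2,.050)"
```

```text
t 10.3 F [-0.8 -0.4 -1.7] M [0.01 0.05 0.01] w 0.159 tcp [ 0.58   -0.0044  0.1117]
depth mm 34.0 tip-gap along,across -0.6 -0.6 lean deg x,y [-1.17 -0.26] yawerr -0.17
shift [-1.   0.5 -9. ] turn -0.17
```

Gap 2 shows no drag at 34 mm while moving, so it's worn. On to gap 3.

{"op": "step_arm", "data": {"steps": [[0,0,-8,0],[0,0,-12,0],[0,0,-12,0],[0,0,-9,0],[0,0,-2,0],[0,14,0,0],[0,15,0,0],[0,12,0,0]]}}

```text
time: 11.1
tool_pos: [0.5915, 0.0377, 0.1607]
tool_rot: [0.022, 0.142, 0.99, -0.006]
contact_force: [-0.2, 1.1, -2.2]
gripper_width: 0.156
```

```bash
python3 -c "
from h import *
tip(3,.075)"
```

```text
t 11.1 F [-0.2  1.1 -2.2] M [0.05 0.02 0.01] w 0.156 tcp [0.5915 0.0377 0.1607]
depth mm -15.0 tip-gap along,across -0.9 -1.9 lean deg x,y [-1.42 -0.33] yawerr -0.31
shift [-0.2  2.  15. ] turn -0.31
```

{"op": "step_arm", "data": {"steps": [[0,0,1,0],[0,0,2,0]]}}

```text
time: 11.3
tool_pos: [0.5918, 0.0405, 0.1568]
tool_rot: [0.022, 0.14, 0.99, -0.006]
contact_force: [-0.1, 0.2, -1.7]
gripper_width: 0.156
```

```bash
python3 -c "
from h import *
tip(3,.075)"
```

```text
t 11.3 F [-0.1  0.2 -1.7] M [0.02 0.04 0.04] w 0.156 tcp [0.5918 0.0405 0.1568]
depth mm -11.1 tip-gap along,across -1.5 0.9 lean deg x,y [-1.35 -0.33] yawerr -0.09
shift [-1.  -0.8 11.2] turn -0.09
```

{"op": "step_arm", "data": {"steps": [[-0.3,-0.6,4,0],[0,-0.2,5,0],[0,0,5,0],[0,0,5,0],[0,0,5,0]]}}

```text
time: 11.8
tool_pos: [0.592, 0.0383, 0.1293]
tool_rot: [0.021, 0.14, 0.99, -0.006]
contact_force: [0.2, 0.5, -1.9]
gripper_width: 0.152
```

```bash
python3 -c "
from h import *
tip(3,.050)"
```

```text
t 11.8 F [ 0.2  0.5 -1.9] M [ 0.01  0.02 -0.01] w 0.152 tcp [0.592  0.0383 0.1293]
depth mm 16.4 tip-gap along,across -0.9 -1.3 lean deg x,y [-1.21 -0.26] yawerr -0.14
shift [-0.5  1.3  8.6] turn -0.14
```

{"op": "step_arm", "data": {"steps": [[0,0,4,0],[0,0,4,0],[0,0,4,0],[0,0,4,0]]}}

```text
time: 12.2
tool_pos: [0.5925, 0.0378, 0.1115]
tool_rot: [0.02, 0.141, 0.99, -0.006]
contact_force: [0.7, 0.6, -1.2]
gripper_width: 0.157
```

```bash
python3 -c "
from h import *
tip(3,.050)"
```

```text
t 12.2 F [ 0.7  0.6 -1.2] M [0.06 0.01 0.03] w 0.157 tcp [0.5925 0.0378 0.1115]
depth mm 34.2 tip-gap along,across -0.2 -1.6 lean deg x,y [-1.18 -0.28] yawerr -0.18
shift [-0.6  1.5 -9.1] turn -0.18
```

Gap 3 has no drag either, so it's worn too. On to gap 4.

{"op": "step_arm", "data": {"steps": [[0,0.5,-8,0],[0,0.5,-12,0],[0,0,-12,0],[0,0,-9,0],[0,0,-2,0],[0,14,0,0],[0,15,0,0],[0,12,0,0]]}}

```text
time: 13.0
tool_pos: [0.6042, 0.0808, 0.1605]
tool_rot: [0.022, 0.142, 0.99, -0.006]
contact_force: [0.1, 0.8, -2.0]
gripper_width: 0.155
```

{"op": "step_arm", "data": {"steps": [[0,0,1,0],[0,0,2,0]]}}

```text
time: 13.2
tool_pos: [0.6044, 0.0836, 0.1565]
tool_rot: [0.022, 0.14, 0.99, -0.006]
contact_force: [-0.8, 0.4, -2.1]
gripper_width: 0.154
```

```bash
python3 -c "
from h import *
tip(4,.075)"
```

```text
t 13.2 F [-0.8  0.4 -2.1] M [ 0.04 -0.    0.05] w 0.154 tcp [0.6044 0.0836 0.1565]
depth mm -10.8 tip-gap along,across -1.2 0.8 lean deg x,y [-1.34 -0.32] yawerr -0.09
shift [-0.7 -0.7 10.9] turn -0.09
```

{"op": "step_arm", "data": {"steps": [[0,-0.2,4,0],[0,0,5,0],[0,0,5,0],[0,0,5,0],[0,0,5,0]]}}

```text
time: 13.7
tool_pos: [0.6045, 0.0821, 0.129]
tool_rot: [0.02, 0.14, 0.99, -0.006]
contact_force: [-0.3, -0.0, -2.0]
gripper_width: 0.154
```

```bash
python3 -c "
from h import *
tip(4,.050)"
```

```text
t 13.7 F [-0.3 -0.  -2. ] M [-0.    0.05 -0.06] w 0.154 tcp [0.6045 0.0821 0.129 ]
depth mm 16.7 tip-gap along,across -0.9 -0.8 lean deg x,y [-1.2  -0.24] yawerr -0.14
shift [-0.6  0.8  8.3] turn -0.14
```

{"op": "step_arm", "data": {"steps": [[0,0,4,0],[0,0,4,0],[0,0,4,0],[0,0,4,0]]}}

```text
time: 14.1
tool_pos: [0.6069, 0.0827, 0.1163]
tool_rot: [0.022, 0.141, 0.99, -0.005]
contact_force: [-2.9, 0.7, 5.6]
gripper_width: 0.154
```

```bash
python3 -c "
from h import *
tip(4,.025)"
```

```text
t 14.1 F [-2.9  0.7  5.6] M [0.12 0.78 0.04] w 0.154 tcp [0.6069 0.0827 0.1163]
depth mm 29.4 tip-gap along,across 1.4 0.8 lean deg x,y [-1.34 -0.44] yawerr -0.16
shift [ 2.3 -0.7 20.5] turn -0.16
```

Gap 4 gives a moving drag of about 7–8 N: the sound gap. Pushing home.

{"op": "step_arm", "data": {"steps": [[0.5,0,5,0],[0.5,0,5,0],[0.4,0,5,0],[0.3,0,5,0]]}}

```text
time: 14.5
tool_pos: [0.6093, 0.0821, 0.104]
tool_rot: [0.025, 0.14, 0.99, -0.006]
contact_force: [-3.5, -0.4, 6.4]
gripper_width: 0.158
```

```bash
python3 -c "
from h import *
tip(4,.025)"
```

```text
t 14.5 F [-3.5 -0.4  6.4] M [-0.01  0.68  0.06] w 0.158 tcp [0.6093 0.0821 0.104 ]
depth mm 41.7 tip-gap along,across 4.3 0.8 lean deg x,y [-1.72 -0.38] yawerr -0.1
shift [ 4.7 -0.8  8. ] turn -0.1
```

{"op": "step_arm", "data": {"steps": [[1.5,0,5,0],[1.5,0,5,0],[1,0,5,0],[0.5,0,4,0]]}}

```text
time: 14.9
tool_pos: [0.6107, 0.0817, 0.0953]
tool_rot: [0.03, 0.139, 0.99, -0.007]
contact_force: [-8.3, -1.6, 19.4]
gripper_width: 0.154
```

```bash
python3 -c "
from h import *
tip(4,.025)"
```

```text
t 14.9 F [-8.3 -1.6 19.4] M [-0.23  1.63  0.  ] w 0.154 tcp [0.6107 0.0817 0.0953]
depth mm 50.4 tip-gap along,across 6.5 0.7 lean deg x,y [-2.3 -0.3] yawerr -0.04
shift [ 6.5 -0.7 -0.8] turn -0.04
```

{"op": "step_arm", "data": {"steps": [[0,0,0,0],[0,0,0,0]]}}

```text
time: 15.1
tool_pos: [0.6103, 0.0814, 0.0956]
tool_rot: [0.03, 0.139, 0.99, -0.008]
contact_force: [-0.3, 0.0, 0.2]
gripper_width: 0.152
```

```bash
python3 -c "
from h import *
im,d=grab_frame('side');a=cv2.resize(im[150:290,220:340],(480,560),interpolation=2)
save('g4',a)
tip(4,.025)"
```

```text
t 15.15 F [-1.3 -0.5  0.8] M [-0.01  0.21 -0.01] w 0.159 tcp [0.6104 0.0814 0.0955]
depth mm 50.1 tip-gap along,across 6.2 0.3 lean deg x,y [-2.27 -0.24] yawerr -0.03
shift [ 6.2 -0.3 -0.5] turn -0.03
```

View pics/g4.png

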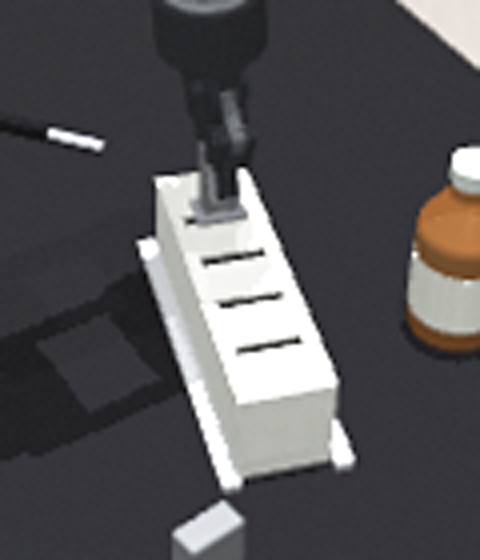

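The gauge sits in gap 4 with its collar at the rack's top, around (218,212). One more press to seat it, then release.

{"op": "step_arm", "data": {"steps": [[0,0,4,0],[0,0,5,0],[0,0,5,0]]}}

```text
time: 15.45
tool_pos: [0.6116, 0.0813, 0.0952]
tool_rot: [0.027, 0.139, 0.99, -0.008]
contact_force: [-17.5, 0.1, 26.3]
gripper_width: 0.156
```

```bash
python3 -c "
from h import *
tip(4,.025)"
```

```text
t 15.45 F [-17.5   0.1  26.3] M [ 0.04  2.95 -0.01] w 0.156 tcp [0.6116 0.0813 0.0952]
depth mm 50.5 tip-gap along,across 7.2 0.3 lean deg x,y [-1.99 -0.11] yawerr -0.0
shift [ 7.1 -0.3 -0.9] turn -0.0
```

{"op": "step_arm", "data": {"steps": [[0,0,0,0],[0,0,0,0],[0,0,0,0],[0,0,0,0]], "claw": 60}}

```text
time: 15.85
tool_pos: [0.6135, 0.081, 0.097]
tool_rot: [0.03, 0.139, 0.99, -0.009]
contact_force: [-0.6, -0.0, -0.4]
gripper_width: 0.6
```

{"op": "step_arm", "data": {"steps": [[0,0,-10,0],[0,0,-15,0],[0,0,-20,0],[0,0,-25,0],[0,0,-25,0],[0,0,-10,0]]}}

```text
time: 16.45
tool_pos: [0.6059, 0.0836, 0.2063]
tool_rot: [0.028, 0.139, 0.99, -0.009]
contact_force: [-0.0, 0.1, 0.4]
gripper_width: 0.603
```

```bash
python3 -c "
from h import *
s=state();print(s['tool_pos'],s['contact_force'],s['gripper_width'])
for n in('side','top'):
    im,d=grab_frame(n);W=cloud(n,d);X,Y,Z=np.moveaxis(W,-1,0)
    for lo,hi in((.120,.15),(.105,.12),(.085,.105)):
        m=(np.hypot(X-.606,Y-.0825)<.045)&(Z>lo)&(Z<hi);P=W[m]
        if len(P)>5:print(n,lo,len(P),P.mean(0).round(4),'maxz',np.percentile(P[:,2],90).round(4),[np.round(q,1) for q in cv2.minAreaRect((P[:,:2]*1000).astype(np.float32))])
    (save('end_side',im,(230,140,100,130),4.5) if n=='side' else save('end_top',im,(230,170,130,80),5))
"
```

```text
[0.60593535 0.08359381 0.20627235] [-0.00397544  0.07903045  0.38736598] 0.602959074223904
side 0.12 86 [0.6061 0.08   0.1334] maxz 0.141 [array([607.1,  81.6]), array([15.3, 25.6]), np.float64(75.8)]
side 0.105 40 [0.6055 0.0783 0.1124] maxz 0.1185 [array([605.6,  78.4]), array([ 9.6, 25.4]), np.float64(64.0)]
side 0.085 54 [0.605  0.0785 0.0948] maxz 0.1025 [array([605.3,  77.3]), array([ 8. , 25.9]), np.float64(64.8)]
```

View pics/end_side.png

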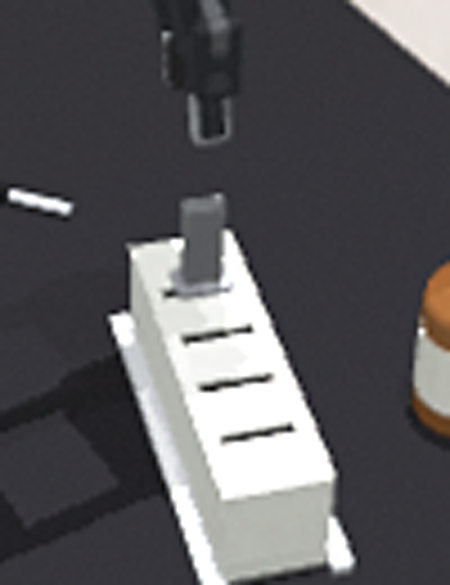

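Released and standing in gap 4: handle top at about 0.141–0.143 m, so it's home. I'll back the arm off and measure the lean.

{"op": "step_arm", "data": {"steps": [[0,0,-10,0],[30,10,-20,0],[40,20,-10,0],[40,20,0,0],[30,10,0,0],[0,0,0,0],[0,0,0,0],[0,0,0,0]]}}

```text
time: 17.35
tool_pos: [0.4795, 0.1823, 0.2316]
tool_rot: [0.021, 0.14, 0.99, -0.011]
contact_force: [0.1, 0.5, 0.6]
gripper_width: 0.606
```

```bash
python3 -c "
from h import *
for n,src in(('side',1),('top',1),('side',0),('top',0)):
    if src: im,d=grab_frame(n)
    else: z=np.load(n+'0.npz');im,d=z['im'],z['d']
    c,b,yaw=((.606,.0825),.075,-16) if src else (G,.062,6.8)
    W=cloud(n,d);X,Y,Z=np.moveaxis(W,-1,0);m=(np.hypot(X-c[0],Y-c[1])<.045)
    t=W[m&(Z>b+.061)&(Z<b+.08)]; r=cv2.minAreaRect((t[:,:2]*1000).astype(np.float32))
    a=np.radians(yaw);E=np.array([[np.cos(a),np.sin(a)],[-np.sin(a),np.cos(a)]])
    k=W[m&(Z>b+.0025)&(Z<b+.0085)]
    print(n,'end' if src else 'start','handle top n',len(t),'z',np.median(t[:,2]).round(4),'centre',np.round(r[0],1),np.round(r[1],1),round(r[2],1))
    body=W[m&(Z>b+.012)&(Z<b+.058)]
    if len(body)>40:
        q=(body[:,:2]-c)@E.T*1000
        # front faces: fit x and y of silhouettes by height
        for j in(0,1):
            f=np.polyfit(body[:,2]*1000,q[:,j],1);print('   lean of visible faces',  'xy'[j],np.degrees(f[0]).round(2))
    if n=='top' and src: save('fin_top',im,(230,150,180,120),4)
    if n=='side' and src: save('fin_side',im,(230,150,100,120),5)
"
```

```text
side end handle top n 39 z 0.1397 centre [607.7  83.7] [17.1 25. ] 76.0
   lean of visible faces x 0.71
   lean of visible faces y 0.58
top end handle top n 62 z 0.1394 centre [609.3  83.9] [13.3 24.4] 73.0
side start handle top n 66 z 0.1269 centre [ 536.5 -273.9] [26.4 14.6] 7.8
   lean of visible faces x 1.1
   lean of visible faces y -0.03
top start handle top n 65 z 0.1261 centre [ 538.1 -272.5] [25.7 14.7] 5.5
   lean of visible faces x -0.0
   lean of visible faces y -0.29
```

View pics/fin_side.png

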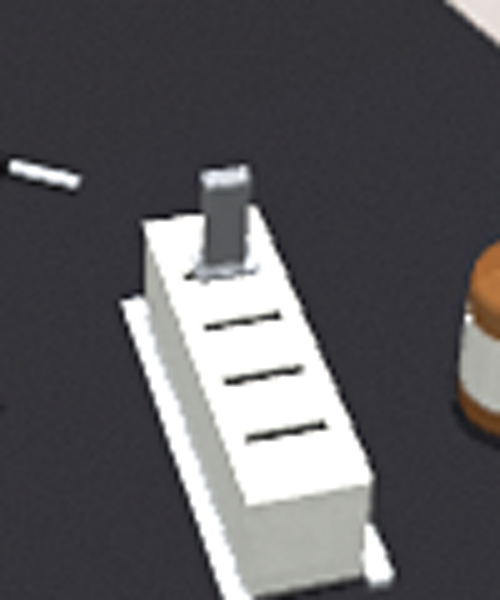

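View pics/fin_top.png

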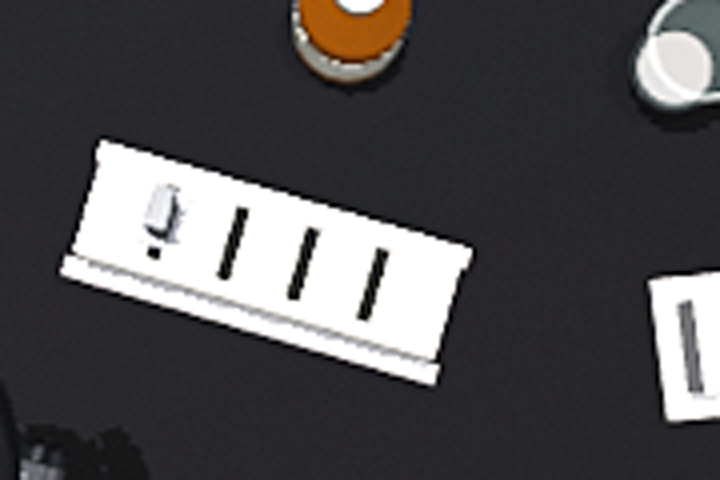

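```bash
python3 -c "
from plant import *
print(job_done())"
```

```text
the job is handed in; nothing more can be done
None
```

The sound gap is gap 4, and the gauge is standing in it, pushed fully home and released. I took the smallest gauge from the stand, tried the gaps in order, and handed the job in at about 17.5 s.

| Gap | What the blade did | Verdict |
|---|---|---|
| 1 | Stopped dead at about 23 mm | Seized |
| 2 | No drag down to 34 mm, where I stopped | Worn |
| 3 | No drag down to 34 mm, where I stopped | Worn |
| 4 | Steady drag of about 7–8 N (force reading less the gauge's weight), then the collar came to rest on the rack | Sound |

**Last checks:**
- **Fully home:** the handle top stands 13 mm higher than it did in the stand, which is exactly the difference between rack and stand height.
- **Upright:** the camera shows a lean of about 1° or less. The tool itself had drifted to about 2° of tilt by the final press, but the gauge doesn't show that lean after release.
- **Position:** the gauge sits a few millimetres toward the far end of the gap, within its length.
- **Clearance:** the gripper is well clear of everything. I never moved near the bottle, beaker or spatula. Bottle and beaker look untouched in the last views, but I didn't re-measure any of the three. The highest force I saw reported was about 32 N, with the blade in the gap.

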